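Third hand at the screw-down fixture

ROBOT

A 6-joint arm with a two-finger parallel gripper is mounted at the origin on the work surface. World frame = base frame: x ahead of the robot, y to its left, z up, the work surface at z = 0. Lengths are in m, angles in degrees, forces in N, time in s.
With the tool pointing down it reaches from about 0.325 to 0.775 m from the base axis. Payload 9.3 kg.
Tool frame: the origin (TCP) lies at the very end of the fingers, on their centre line; the grasp point (between the pads) lies behind it (manip.tcp_to_grasp is the z of the grasp point in the tool frame, in m); z points along the fingers, x is the direction in which the jaws open and shut, and the axes are right-handed (so a half turn about z gives the same grasp; the last joint's range is limited). The gripper opens to 85 mm and grips with 20 to 120 N. Pads are 22 mm wide; open, the fingers measure 114 mm over their backs; the gripper's body (76 mm by 85 mm) begins 54 mm behind the grasp point. The pads swing forward as they close: fully open they stand 13 mm farther back than shut.
Start: joints at [61.616, 14.817, 1.232, 76.415, 0, 81.257], TCP at [0.185, 0.518, 0.204] pointing down, gripper open.
Joint ranges: [-174.27, 174.27], [-52.1, 104.24], [-59.71, 78.15], [-110.17, 111.67], [-87.03, 83.33], [-180, 180]. Speed limits (degrees/s): [127.2, 127.2, 159.86, 180, 180, 180].

INTERFACE

Orientations are given as [roll, pitch, yaw] about the fixed x, y, z axes, in that order (R = Rz(yaw) Ry(pitch) Rx(roll)).
In Python, from bench import manip gives the robot as it stands.
- The arm moves only by the tool servo_tool, never from a script. Its argument "steps" is one flat list of numbers, 7 for each row, row after row: the turn, a rotation vector about the tool's x, y, z in rad, then the shift along the tool's x, y, z in mm, then the gripper command: -1 is fully open, 1 is shut, values between are in proportion. In form: [ax, ay, az, x, y, z, grip, ax, ay, az, x, y, z, grip, ...]. A call has 1 to 5 rows; each row shifts and turns the commanded pose from where the row before left it, along the tool's axes as they then stand; what a row does not reach is not made up. A row lasts 1/10 s, in which the tool goes at most 50 mm and 8.59 degrees, less where a joint would pass 70% of its speed; a pose out of reach is approached as far as the arm can. A call with a gripper value outside its range is refused whole. The fingers move at their own pace and stop on an object; "squeeze" is the grip in N (left out, the last holds). Time passes only in rows, so rows that do not move let the fingers close. It gives the time, the measured TCP pose, the force and the opening at its end, in the units of the state.
- manip.get_state(): the state, without advancing time (a new reading comes with each control period).
- manip.camera(name): name is "scene" or "top" or "wrist"; returns a dict with "frame" (400x640x3 uint8, blue, green, red), "fx", "fy", "cx", "cy" (pixels), "k1" (the pictures are not rectified: a ray, as slopes to the right and down, at radius r is drawn at 1 + k1 r^2 times it, then the intrinsics apply), "R" (3x3) and "t" (3): a world point X has camera coordinates R X + t. Camera axes: x right, y down, z forward; pixel columns grow to the right and rows downward; lengths in m; the calibration is good to about 2 mm. A picture is of the moment at which its call begins. There is no depth.
- manip.hand_in(): hands the job in, once; it reports no verdict.
The state is a dict: "t": time; "joints": joint angles; "qvel": joint speeds; "joint_efforts": joint torques, N m; "tcp_pos": TCP position; "ee_rot": TCP orientation; "contact_force": force on the tool from outside, world axes, zero at the start; "ft_torque": the same for the moment, N m; "grip_width": finger opening in m.
Only numpy, scipy, OpenCV 4.12 (cv2) and the standard library are available. Lean on these libraries where they do the work, as an engineer would, in place of code of your own. Each camera call takes 0.05 s, during which the arm holds its last target. There are 200 camera calls.

TASK

I am about to screw down the aluminium bracket with the electric screwdriver. First turn the dial on the screwdriver's controller until its pointer points at the steel clip on the scale; then lay the bracket flat on the fixture plate, its foot flush against the fence and centred on the fence's middle line, and keep pushing it against the fence with a steady force of about 12 N. Finish while still holding it pressed there, do not let go, and leave the tube rack, the jar and the screw tray where they are.

Things in the scene. Friction and masses are not known exactly. Their poses are not given: they have to be found in the camera images.
- dial (a joint): Dial of the screwdriver controller (grey box 150 x 120 mm, 60 mm high, fixed to the bench, dial on its top). Angle in rad about the vertical axis, growing clockwise seen from above; stops at -2.3 and +2.3. At 0 the pointer points along the box's own +x. It turns with little friction (0.05 N m) and stays where left.
- dial_grip (a point): Point on the dial's axis, 91 mm above the bench, in the middle of the grip bar's height. The black grip bar is 44 mm long (along this frame's x, the pointer's direction), 12 mm wide, 28 mm tall (its top 97 mm above the bench, its foot 69 mm) and stands on a round skirt 52 mm across. This frame turns with the dial.
- dial_tip (a point): Outer tip of the dial's white pointer, 34 mm from the dial's axis, on the end of the bar that the white line runs to.
- mark (a point): Inner end of the dark steel clip on the dial's scale, 36 mm from the dial's axis: where the pointer has to point. The clip is a small bar 15 x 5 mm, 3 mm high, longer and thicker than the printed graduations (every 15 degrees), fixed on the scale.
- bracket: Loose dark-anodised aluminium bracket, about 0.2 kg. Origin: centre of the underside of its foot. Foot 60 mm (x) x 100 mm (y) x 8 mm thick with two slots. An upright tongue 10 mm thick (x), 50 mm wide (y), stands on the foot, centred at x = -25 mm, its top 58 mm above the underside: grip it by this from above. Its +x edge (the long edge away from the tongue) goes against the fence.
- foot_edge (a point): Middle of the bracket's long +x foot edge, on the underside (30 mm from the bracket's origin along its x; same axes).
- fixture: Steel fixture plate fixed to the bench, 130 mm (x) x 170 mm (y), 6 mm thick. Origin: centre of its underside; +x points to the fence. Two screw holes in it, 64 mm apart, lie under the bracket's slots when the bracket is in place. Friction under the bracket is about 0.6: pressing it down on the plate takes a share of the sideways push, and the fence gets that much less.
- fence: Rigid bare steel bar on the fixture plate's far edge, 18 mm thick, 170 mm long (y), its top 22 mm above the plate's top. Origin: middle of the face that the bracket is pressed on, at the level of the plate's top (45 mm from the fixture's origin along x, 6 mm above the bench). x points from the bracket into the fence, so push along +x. A black line across its top marks its middle.
- rack: Bystander: blue test-tube rack with capped tubes, 100 x 200 mm, 105 mm high, loose. Origin: centre of its underside.
- jar: Bystander: pale jar with a screw lid, 64 mm across, 85 mm high, loose. Origin: centre of its underside.
- screw_tray: Bystander: small open black tray with screws, 70 x 110 mm, 22 mm high, loose. Origin: centre of its underside.
Not all that is in view belongs to the job. Of the things that look like the part that bears dial, the largest one is meant.

How it is judged:
By the outcome, as a careful person would: the job done as asked, in the order asked, and still so for the second after the job is handed in, while the arm keeps its last pose, push and grip.
It also fails if it takes over 67 s, if anything falls off the work surface, if the arm or the gripper's body presses on something with over 40 N, if the wrist force passes 120 N, or if a joint passes its speed limit or range.

## Working session

There is one attempt and no reset: what is moved stays moved. The work goes in short steps, Python scripts to look and compute and a tool call to move; the robot and the scene stay as the last step left them, time stands still between calls to the robot, and variables do not carry over. Pictures are saved under pics/ and viewed, about 8 in all and at most 12, crops included, and the job is handed in when it is done.

Besides the shell and the picture viewer there is one more tool, called by a JSON object that holds its "name" and its "arguments", one argument or row to a line. servo_tool: Moves the arm, as the interface text tells. Its arguments: {"type":"object","properties":{"steps":{"type":"array"},"squeeze":{"type":"number"}},"required":["steps"]}

```bash
ls; mkdir -p pics; cat > h.py <<'E'
import numpy as np, cv2
from bench import manip
def snap(n,fn=None):
    c=manip.camera(n)
    if fn: cv2.imwrite('pics/'+fn,c['frame'])
    np.savez('cam_'+n+'.npz',**{k:np.array(v) for k,v in c.items()})
    return c
def load(n): return {k:v for k,v in np.load('cam_'+n+'.npz').items()}
def ray(c,u,v):
    K=np.array([[c['fx'],0,c['cx']],[0,c['fy'],c['cy']],[0,0,1]],float)
    p=cv2.undistortPoints(np.array([[[u,v]]],float),K,np.array([c['k1'],0,0,0],float))[0,0]
    R=np.array(c['R']);t=np.array(c['t'])
    return -R.T@t, R.T@np.array([p[0],p[1],1])
def at(c,u,v,z):
    o,d=ray(c,u,v); return o+d*(z-o[2])/d[2]
def proj(c,X):
    x=np.array(c['R'])@np.array(X)+np.array(c['t']); s=x[:2]/x[2]; s=s*(1+c['k1']*(s@s))
    return np.array([c['fx']*s[0]+c['cx'],c['fy']*s[1]+c['cy']])
E
python3 - <<'E'
from h import *
a=snap('scene');b=snap('top')
cv2.imwrite('pics/a.png',a['frame']);cv2.imwrite('pics/b.png',b['frame'])
for c in(a,b):print(-np.array(c['R']).T@c['t'],c['fx'],c['k1'])
print(manip.get_state(),manip.tcp_to_grasp)
E
```

```text
pics
[0.90546551 0.60881486 0.7208166 ] 373.18606497797686 0.015501569880353432
[0.34392954 0.06914186 1.36984571] 434.30443925158266 -0.07253283619398647
{'t': 0.1, 'joints': array([6.16176378e+01, 1.48503792e+01, 1.19321411e+00, 7.64185110e+01,
       1.00492790e-03, 8.12562421e+01]), 'qvel': array([-0.03187821, -0.06173546,  0.03072656, -0.06313592,  0.05563357,
       -0.02091471]), 'joint_efforts': array([ 5.74752732e-03, -5.56698668e+01,  3.45067191e+01,  1.17320250e-02,
       -1.25086044e-04,  9.35853848e-06]), 'tcp_pos': array([0.18470214, 0.51773198, 0.20329358]), 'ee_rot': array([-1.79987503e+02,  7.46438567e-02,  7.03614032e+01]), 'contact_force': array([-0.60203438, -0.00348606, -0.37096121]), 'ft_torque': array([ 0.05176103,  0.0535677 , -0.02173288]), 'grip_width': 0.08525057641215965} -0.0187
```

View pics/b.png

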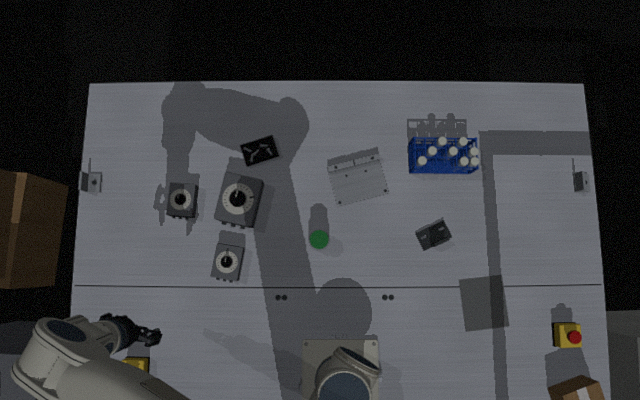

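View pics/a.png

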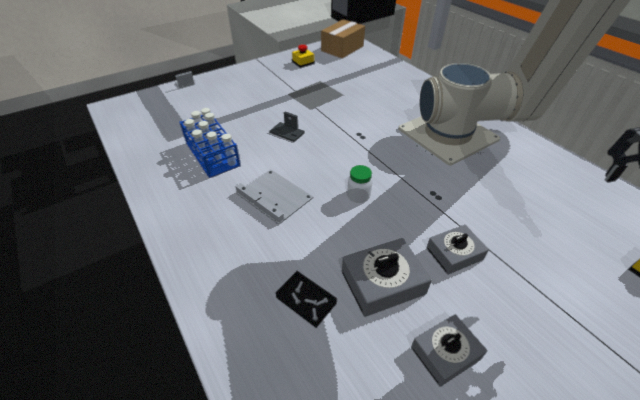

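The top view shows three candidate controllers at (182,200), (239,200) and (228,262). The largest is (239,200). The dark bracket is at (433,235), with grey look-alikes at (90,180) and (580,175). The fixture is at (358,177), with its fence on the upper edge. Next I'll take one close crop mosaic to check the choice.

```bash
python3 - <<'E'
from h import *
a=load('scene');b=load('top')
def cr(c,x,y,w,h):
    return cv2.resize(c['frame'][y:y+h,x:x+w],(400,300),interpolation=cv2.INTER_CUBIC)
m=np.vstack([np.hstack([cr(b,199,169,80,60),cr(a,340,235,100,75)]),np.hstack([cr(b,400,210,66,50),cr(b,318,145,80,60)])])
m=np.clip(m.astype(float)*1.3,0,255).astype(np.uint8)
cv2.imwrite('pics/m.png',m)
for n,u,v,z in [('dial',238,199,.07),('brk',433,236,0.01),('fix',358,178,.006),('jar',319,239,.085)]: print(n,at(b,u,v,z))
for n,u,v,z in [('dial',387,265,.07)]: print(n,at(a,u,v,z))
E
```

```text
dial [0.5370064  0.30736611 0.07      ]
brk [ 0.42782684 -0.29632315  0.01      ]
fix [ 0.61407338 -0.06373632  0.006     ]
jar [0.41529054 0.06191841 0.085     ]
dial [0.53987819 0.31304734 0.07      ]
```

View pics/m.png

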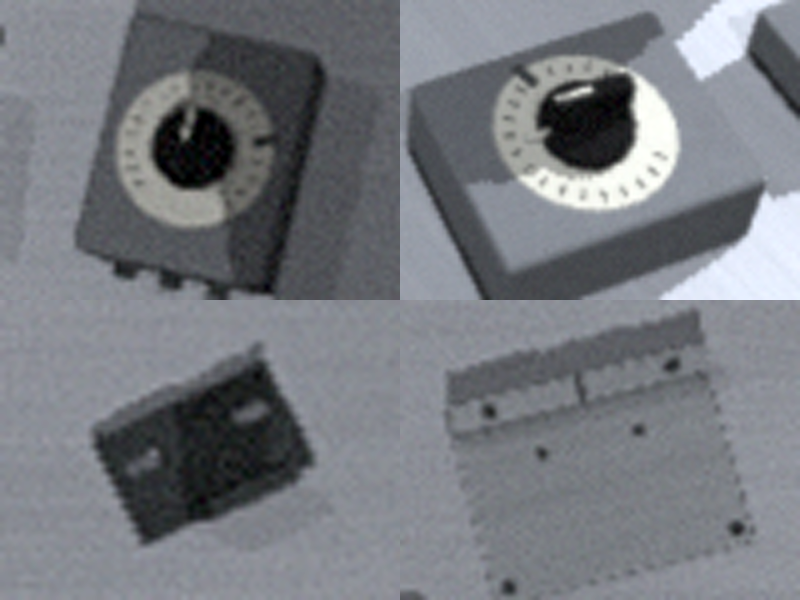

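The close crop confirms the choice. The largest controller is at about (0.538, 0.310), with its pointer roughly along world +x and the clip clearly clockwise of it. The bracket's tongue is on its low-x side, and the fence is on the fixture's far side. Next I'll plan a move to above the dial.

```bash
cat >> h.py <<'E'
from scipy.spatial.transform import Rotation as Ro
def tool():
    s=manip.get_state(); return s['tcp_pos'],Ro.from_euler('xyz',s['ee_rot'],degrees=True).as_matrix(),s
def delta(pos,yaw=None):
    p,R,s=tool()
    print('t',s['t'],'tcp',p.round(4),'rot',s['ee_rot'].round(2),'F',s['contact_force'].round(2),'T',s['ft_torque'].round(2),'w',s['grip_width'],'j6',s['joints'][5])
    print('shift tool mm (first, before turn)',(R.T@(np.array(pos)-p)*1e3).round(1))
    if yaw is not None:
        Rt=Ro.from_euler('xyz',[180,0,yaw],degrees=True).as_matrix()
        print('turn tool rad',Ro.from_matrix(R.T@Rt).as_rotvec().round(4),' shift if turned first',(Rt.T@(np.array(pos)-p)*1e3).round(1))
E
python3 - <<'E'
from h import *
c=snap('wrist'); p,R,s=tool()
o=-c['R'].T@c['t']; print('cam in tool',R.T@(o-p),'camR in tool\n',(R.T@c['R'].T).round(3),c['fx'])
delta([.538,.31,.2],90)
E
```

```text
cam in tool [ 0.00084586 -0.08372253 -0.17102593] camR in tool
 [[ 1.     0.001  0.   ]
 [-0.001  0.945  0.328]
 [ 0.    -0.328  0.945]] 340.4827843418528
t 0.15 tcp [0.1847 0.5178 0.2034] rot [-1.7999e+02  6.0000e-02  7.0360e+01] F [-0.38 -0.21  0.47] T [ 0.   -0.04 -0.02] w 0.08534593199062968 j6 81.25926930955436
shift tool mm (first, before turn) [-77.  402.6   3.4]
turn tool rad [-0.0004  0.001  -0.3428]  shift if turned first [-207.8  353.3    3.4]
```

{"name": "servo_tool", "arguments": {
  "steps": [0,0,0,-8,40,0,-1,0,0,0,-8,40,0,-1,0,0,0,-8,40,0,-1,0,0,0,-8,40,0,-1,0,0,0,-8,40,0,-1]
}}

```text
t: 0.65
tcp_pos: [0.3609, 0.412, 0.2037]
ee_rot: [-180.0, 0.0, 70.4]
contact_force: [-0.6, 0.0, -0.6]
grip_width: 0.0856
```

{"name": "servo_tool", "arguments": {
  "steps": [0,0,0,-12,68,0,-1,0,0,0,-12,45,0,-1,0,0,-0.12,-7,45,0,-1,0,0,-0.12,0,40,0,-1,0,0,-0.1,0,0,0,-1]
}}

```text
t: 1.15
tcp_pos: [0.5247, 0.3292, 0.2022]
ee_rot: [-180.0, 0.1, 89.9]
contact_force: [-0.6, -0.3, 0.1]
grip_width: 0.0852
```

{"name": "servo_tool", "arguments": {
  "steps": [0,0,0,0,0,0,-1,0,0,0,0,0,0,-1]
}}

```text
t: 1.35
tcp_pos: [0.5202, 0.3314, 0.2036]
ee_rot: [-180.0, 0.0, 89.7]
contact_force: [0.1, 0.5, -0.1]
grip_width: 0.0854
```

```bash
python3 - <<'E'
from h import *
c=snap('wrist')
delta([.538,.31,.2],90)
print([proj(c,[.538,.31,z]).round(1) for z in(.064,.097)])
u,v=proj(c,[.538,.31,.07]).astype(int); x=max(0,min(640-200,u-100)); y=max(0,min(400-150,v-75)); print('crop',x,y)
cv2.imwrite('pics/d1.png',cv2.resize(c['frame'][y:y+150,x:x+200],(800,600),interpolation=cv2.INTER_CUBIC))
E
```

```text
t 1.4 tcp [0.52   0.3317 0.2039] rot [-179.98    0.     89.72] F [0.66 0.48 0.29] T [-0.02 -0.01  0.  ] w 0.08572498998212989 j6 25.018663783648375
shift tool mm (first, before turn) [-21.6  18.2   3.9]
turn tool rad [-0.0003  0.     -0.0049]  shift if turned first [-21.7  18.    3.9]
[array([294. , 189.3]), array([291.5, 201.1])]
crop 193 116
```

View pics/d1.png

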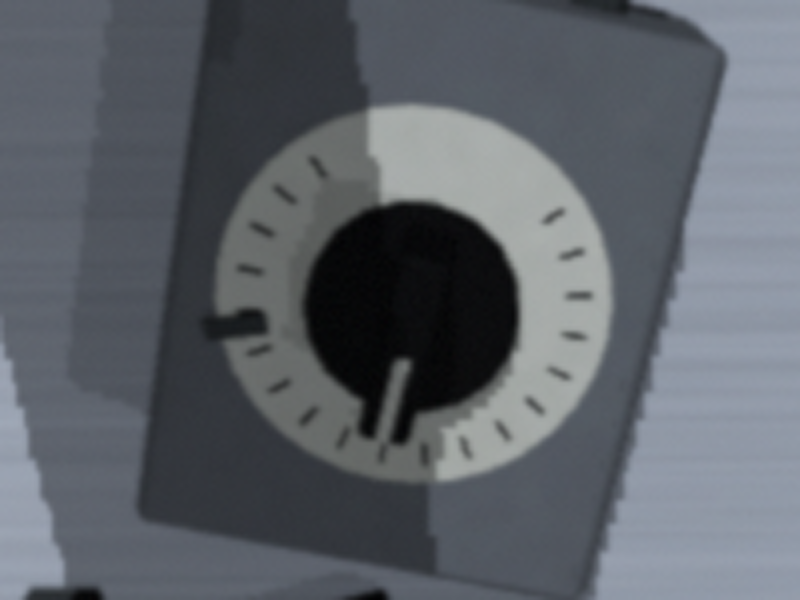

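The dial's white line runs in the crop from (403,360) to (383,440), the clip from (265,321) to (205,327), the scale disc centre is (414,293) and the skirt centre is (412,306).

```bash
python3 - <<'E'
from h import *
c=load('wrist')
g=lambda x,y,z:at(c,193+x/4,116+y/4,z)
dc=g(414,293,.062);sk=g(412,306,.069);print('disc',dc,'skirt',sk)
C=(dc+sk)/2
print('disc diam',np.linalg.norm(g(216,293,.062)-g(612,293,.062)),'skirt d',np.linalg.norm(g(305,306,.069)-g(519,306,.069)))
i,o=g(265,321,.063),g(205,327,.063);t,w=g(383,440,.097),g(403,360,.097)
az=lambda d:np.degrees(np.arctan2(d[1],d[0]))
for n in('clip',i-C),('clipout',o-C),('tip',t-C),('line',t-w):print(n,az(n[1]),np.linalg.norm(n[1][:2]))
print(C)
# box corners for own +x
b=[g(207,0,.06),g(145,515,.06),g(580,597,.06),g(725,55,.06)]
print('box edges',az(b[1]-b[0]),az(b[2]-b[3]),az(b[1]-b[2])+90)
E
```

```text
disc [0.53861225 0.3123147  0.062     ] skirt [0.53957044 0.31221484 0.069     ]
disc diam 0.09578647655389053 skirt d 0.05073448919601486
('clip', array([ 0.00616742, -0.03626063, -0.0025    ])) -80.34716819360565 0.03678138982618659
('clipout', array([ 0.00764633, -0.05100565, -0.0025    ])) -81.47419780386895 0.051575605593149616
('tip', array([ 0.02254929, -0.0054441 ,  0.0315    ])) -13.573232827006159 0.023197166421032166
('line', array([ 0.01905641, -0.00498144,  0.        ])) -14.649594474090541 0.01969674371789598
[0.53909135 0.31226477 0.0655    ]
box edges -11.153205179314478 -12.387906078438027 -12.248154562704983
```

```bash
python3 - <<'E'
from h import *
delta([.539,.3122,.075],75.8)
E
```

```text
t 1.4 tcp [0.52   0.3317 0.2039] rot [-179.98    0.     89.72] F [0.66 0.48 0.29] T [-0.02 -0.01  0.  ] w 0.08572498998212989 j6 25.018663783648375
shift tool mm (first, before turn) [-19.4  19.2 128.9]
turn tool rad [-3.000e-04  1.000e-04  2.429e-01]  shift if turned first [-14.2  23.2 128.9]
```

{"name": "servo_tool", "arguments": {
  "steps": [0,0,0,-19.4,19.2,20,-1,0,0,0.122,0,0,20,-1,0,0,0.121,0,0,20,-1,0,0,0,0,0,20,-1,0,0,0,0,0,0,-1],
  "squeeze": 30
}}

```text
t: 1.9
tcp_pos: [0.5377, 0.3119, 0.1218]
ee_rot: [-179.8, 0.1, 75.9]
contact_force: [0.3, 0.9, -0.7]
grip_width: 0.0851
```

```bash
python3 - <<'E'
from h import *
delta([.539,.3122,.075],75.8)
E
```

```text
t 1.9 tcp [0.5377 0.3119 0.1218] rot [-1.7981e+02  1.4000e-01  7.5890e+01] F [ 0.28  0.87 -0.65] T [ 0.   -0.   -0.03] w 0.08509301821384617 j6 36.49924610723456
shift tool mm (first, before turn) [ 0.7  1.4 46.8]
turn tool rad [-0.0033  0.0024  0.0016]  shift if turned first [ 0.6  1.2 46.8]
```

{"name": "servo_tool", "arguments": {
  "steps": [0,0,0,0.6,1.2,20,-1,0,0,0,0,0,20,-1,0,0,0,0,0,6,-1,0,0,0,0,0,0,-0.3,0,0,0,0,0,0,0.5]
}}

```text
t: 2.4
tcp_pos: [0.5414, 0.3127, 0.0793]
ee_rot: [179.9, -0.1, 75.9]
contact_force: [0.3, -0.5, 0.1]
grip_width: 0.0589
```

{"name": "servo_tool", "arguments": {
  "steps": [0,0,0,0,0,0,1,0,0,0,0,0,0,1,0,0,0,0,0,0,1,0,0,0,0,0,0,1,0,0,0,0,0,0,1]
}}

```text
t: 2.9
tcp_pos: [0.5411, 0.3122, 0.078]
ee_rot: [180.0, -0.0, 75.9]
contact_force: [-0.3, 0.4, 0.5]
grip_width: -0.0001
```

```bash
python3 - <<'E'
from h import *
delta([.539,.3122,.075],75.8)
E
```

```text
t 2.9 tcp [0.5411 0.3122 0.078 ] rot [180.    -0.    75.91] F [-0.34  0.35  0.55] T [-0.01  0.03  0.03] w -0.00012324731748019978 j6 36.379745009978386
shift tool mm (first, before turn) [-0.5 -2.   3. ]
turn tool rad [ 0.    -0.     0.002]  shift if turned first [-0.5 -2.   3. ]
```

```bash
python3 - <<'E'
from h import *
a=snap('scene');c=snap('wrist')
print([proj(c,[.539,.312,z]).round(0) for z in(.064,.097)],[proj(a,[.539,.312,z]).round(0) for z in(.064,.097)])
u=cv2.resize(a['frame'][180:330,320:460],(400,429)); v=cv2.resize(c['frame'][80:380,180:460],(400,429))
cv2.imwrite('pics/e.png',np.hstack([u,v]))
E
```

```text
[array([314., 223.]), array([314., 250.])] [array([387., 266.]), array([389., 257.])]
```

View pics/e.png

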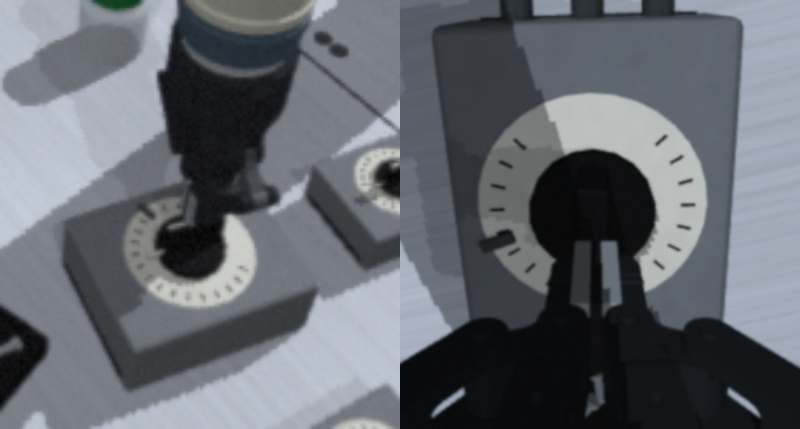

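```bash
python3 - <<'E'
from h import *
c=load('wrist'); p,R,s=tool(); print(s['grip_width'],p)
f=c['frame'][160:310,240:390]; f=np.clip(255*(f/255.)**.45,0,255).astype(np.uint8)
f=cv2.resize(f,(600,600),interpolation=cv2.INTER_CUBIC)
def dot(X,col):
    u=((proj(c,X)-[240,160])*4).astype(int); cv2.circle(f,tuple(int(q) for q in u),4,col,-1)
d=np.array([np.cos(np.radians(-14.2)),np.sin(np.radians(-14.2)),0]);n=np.array([-d[1],d[0],0])
for z,col in((.097,(0,0,255)),(.069,(0,255,255))):
  for i in(-1,1):
    for j in(-1,1): dot(np.array([.539,.312,z])+i*.022*d+j*.006*n,col)
dot(p,(0,255,0)); dot(p-R[:,2]*.0187,(255,0,0))
cv2.imwrite('pics/e2.png',f)
E
```

```text
3.816459709639954e-06 [0.54107386 0.31216835 0.07788605]
```

View pics/e2.png

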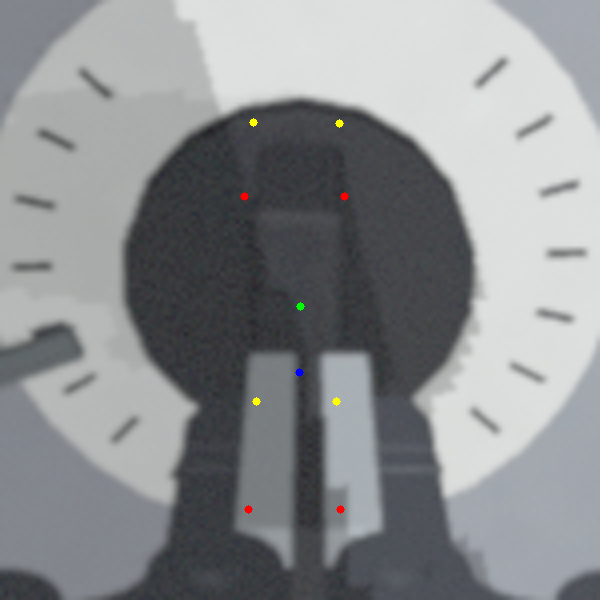

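```bash
python3 - <<'E'
from h import *
c=load('wrist'); p,R,s=tool()
pr=lambda x,y,z:((proj(c,p+R@np.array([x,y,z]))-[240,160])*4).round(0)
for y in(-.011,0,.011):
  for z in(0,-.01,-.02,-.03,-.05): print(y,z,pr(-.003,y,z),pr(.003,y,z),pr(.01,y,z))
E
```

```text
-0.011 0 [278. 234.] [322. 234.] [374. 234.]
-0.011 -0.01 [277. 264.] [323. 264.] [377. 264.]
-0.011 -0.02 [275. 298.] [324. 298.] [381. 298.]
-0.011 -0.03 [273. 336.] [325. 336.] [386. 336.]
-0.011 -0.05 [269. 426.] [328. 426.] [396. 426.]
0 0 [279. 307.] [322. 307.] [372. 307.]
0 -0.01 [277. 340.] [323. 340.] [376. 340.]
0 -0.02 [276. 377.] [324. 377.] [380. 378.]
0 -0.03 [274. 419.] [325. 419.] [384. 419.]
0 -0.05 [270. 518.] [327. 518.] [394. 518.]
0.011 0 [279. 377.] [322. 377.] [371. 377.]
0.011 -0.01 [278. 413.] [322. 413.] [374. 413.]
0.011 -0.02 [276. 454.] [323. 454.] [378. 454.]
0.011 -0.03 [275. 498.] [324. 498.] [382. 498.]
0.011 -0.05 [271. 605.] [326. 605.] [392. 605.]
```

The picture shows the pad ends at (270,352) and (345,352), short of the computed TCP at (300,306). The measured opening is 0, so the pads closed on nothing, presumably above the bar. I'll feel downwards gently to find their true height.

{"name": "servo_tool", "arguments": {
  "steps": [0,0,0,0,0,2,1,0,0,0,0,0,2,1,0,0,0,0,0,0,1]
}}

```text
t: 3.3
tcp_pos: [0.5409, 0.3121, 0.0734]
ee_rot: [-180.0, 0.0, 75.9]
contact_force: [0.1, 1.0, -0.2]
grip_width: 0.0001
```

{"name": "servo_tool", "arguments": {
  "steps": [0,0,0,0,0,2,1,0,0,0,0,0,2,1,0,0,0,0,0,0,1]
}}

```text
t: 3.6
tcp_pos: [0.5412, 0.3123, 0.0699]
ee_rot: [180.0, -0.0, 75.9]
contact_force: [0.1, -1.4, 0.1]
grip_width: 0.0003
```

{"name": "servo_tool", "arguments": {
  "steps": [0,0,0,0,0,2,1,0,0,0,0,0,2,1,0,0,0,0,0,0,1]
}}

```text
t: 3.9
tcp_pos: [0.5416, 0.3125, 0.0696]
ee_rot: [179.8, -0.1, 75.9]
contact_force: [-9.8, -4.1, 29.1]
grip_width: 0.0
```

```bash
python3 - <<'E'
from h import *
c=snap('wrist');a=snap('scene'); p,R,s=tool(); print(s['grip_width'],p,s['contact_force'],s['ft_torque'])
g=lambda f:np.clip(255*(f/255.)**.45,0,255).astype(np.uint8)
f=cv2.resize(g(c['frame'][160:310,240:390]),(400,400),interpolation=cv2.INTER_CUBIC)
f2=cv2.resize(g(a['frame'][200:300,340:440]),(400,400),interpolation=cv2.INTER_CUBIC)
def dot(X,col):
    u=((proj(a,X)-[340,200])*4).astype(int); cv2.circle(f2,tuple(int(q) for q in u),3,col,-1)
d=np.array([np.cos(np.radians(-14.2)),np.sin(np.radians(-14.2)),0]);n=np.array([-d[1],d[0],0])
for z,col in((.097,(0,0,255)),(.069,(0,255,255))):
  for i in(-1,1): dot(np.array([.539,.312,z])+i*.022*d,col)
dot(p,(0,255,0))
cv2.imwrite('pics/e3.png',np.hstack([f,f2]))
E
```

```text
0.00018687712044403515 [0.54163015 0.31247752 0.06958295] [-8.78576914 -3.44874377 29.39113796] [-0.85373301  1.86228157 -0.0342134 ]
```

View pics/e3.png

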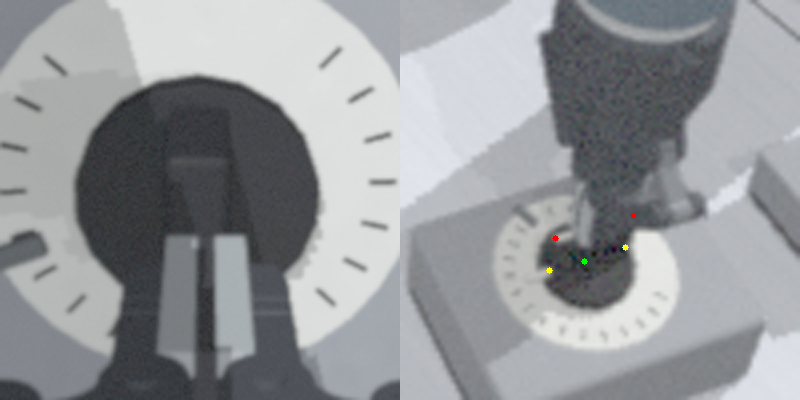

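The fingers met something at a TCP height of 0.0696, with 29 N. I'll lift well clear and compare the shut pads in free air.

{"name": "servo_tool", "arguments": {
  "steps": [0,0,0,0,0,-12,1,0,0,0,0,0,-20,1,0,0,0,0,0,-20,1,0,0,0,0,0,0,1]
}}

```text
t: 4.4
tcp_pos: [0.5423, 0.3127, 0.1205]
ee_rot: [179.8, -0.1, 75.9]
contact_force: [0.9, -0.0, 0.3]
grip_width: 0.0003
```

```bash
python3 - <<'E'
from h import *
c0=load('wrist');c=snap('wrist'); p,R,s=tool(); print(s['grip_width'],p,s['contact_force'],s['ft_torque'])
for c_ in(c0,c):
  for y in (252,265,275): print(y,' '.join(str(int(v)) for v in c_['frame'][y,295:340].mean(1)))
g=lambda f:np.clip(255*(f/255.)**.45,0,255).astype(np.uint8)
f=lambda c:cv2.resize(g(c['frame'][140:400,180:450]),(400,385),interpolation=cv2.INTER_CUBIC)
cv2.imwrite('pics/e4.png',np.hstack([f(c0),f(c)]))
E
```

```text
0.00012960571825031578 [0.54172357 0.31249347 0.11886892] [ 0.33040978 -0.56084421 -1.06761841] [ 0.00102717 -0.00523926 -0.00478171]
252 10 10 10 9 9 9 18 36 48 52 54 52 52 52 52 54 63 79 66 37 17 14 16 19 28 62 96 108 110 111 110 110 110 110 111 107 88 51 19 9 10 9 14 15 14
265 10 10 10 9 12 20 40 50 53 52 53 53 52 53 52 53 53 48 31 16 9 12 15 16 21 50 90 108 110 110 110 111 110 110 111 110 109 97 60 28 22 21 23 21 21
275 11 10 13 13 19 35 47 52 53 53 52 52 53 53 53 53 52 49 30 14 9 8 8 10 10 40 88 108 110 109 110 111 111 110 110 111 111 106 86 51 27 23 23 24 22
252 112 112 112 111 111 107 100 78 57 49 49 49 49 49 49 49 49 46 33 18 9 8 8 11 23 55 87 101 104 102 103 102 102 102 103 101 104 108 124 156 170 173 172 168 165
265 10 9 8 8 9 19 36 46 48 49 49 49 49 48 49 50 49 44 29 13 9 9 6 6 9 21 40 47 61 87 100 102 102 102 102 102 101 89 53 21 16 20 20 19 20
275 12 11 8 10 16 32 45 48 47 49 48 48 49 49 48 48 48 45 27 11 6 7 8 6 8 17 39 48 61 88 100 102 103 102 102 102 101 97 79 42 19 18 22 20 21
```

View pics/e4.png

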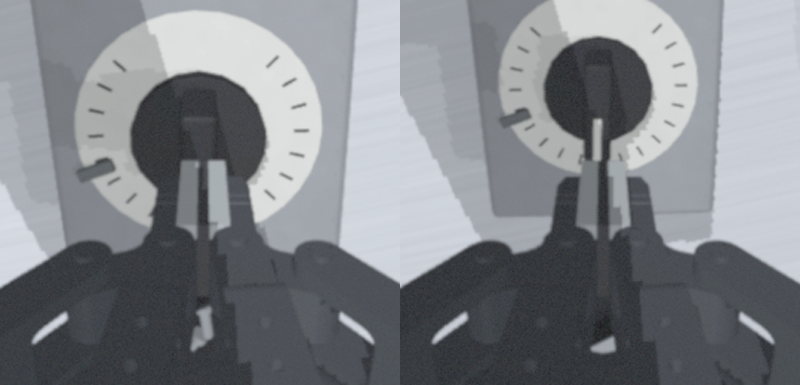

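With the pads shut in free air the gap looks the same. So the fingers had closed above the bar and then touched its top at 97 mm. The true fingertip therefore sits about 27 mm behind the reported TCP, and I'll carry that measured offset. I'm regripping with the TCP at about 0.055.

{"name": "servo_tool", "arguments": {
  "steps": [0,0,0,-0.8,-2.5,0,-0.5,0,0,0,0,0,0,-0.5,0,0,0,0,0,0,-0.5,0,0,0,0,0,15,-0.5,0,0,0,0,0,15,-0.5]
}}

```text
t: 4.95
tcp_pos: [0.5386, 0.3121, 0.0874]
ee_rot: [180.0, -0.0, 75.9]
contact_force: [0.6, -0.1, -0.8]
grip_width: 0.064
```

{"name": "servo_tool", "arguments": {
  "steps": [0,0,0,0,0,10,-0.5,0,0,0,0,0,10,-0.5,0,0,0,0,0,7,-0.5,0,0,0,0,0,6,-0.5,0,0,0,0,0,0,-0.5]
}}

```text
t: 5.45
tcp_pos: [0.5382, 0.3119, 0.0541]
ee_rot: [-180.0, 0.0, 75.9]
contact_force: [0.3, -0.8, -0.1]
grip_width: 0.0636
```

{"name": "servo_tool", "arguments": {
  "steps": [0,0,0,0,0,0,0.3,0,0,0,0,0,0,1,0,0,0,0,0,0,1,0,0,0,0,0,0,1,0,0,0,0,0,0,1],
  "squeeze": 30
}}

```text
t: 5.95
tcp_pos: [0.5386, 0.3115, 0.0554]
ee_rot: [180.0, 0.0, 75.9]
contact_force: [-1.3, -4.4, 4.5]
grip_width: 0.0112
```

```bash
python3 - <<'E'
from h import *
delta([.539,.3122,.055],75.8-67)
E
```

```text
t 5.95 tcp [0.5386 0.3115 0.0554] rot [1.7996e+02 4.0000e-02 7.5890e+01] F [-1.33 -4.45  4.47] T [-0.94  0.26 -0.06] w 0.011194474422079602 j6 36.45892927917451
shift tool mm (first, before turn) [0.8 0.2 0.4]
turn tool rad [1.100e-03 2.000e-04 1.171e+00]  shift if turned first [ 0.5 -0.6  0.4]
```

{"name": "servo_tool", "arguments": {
  "steps": [0,0,0.14,0,0,0,1,0,0,0.14,0,0,0,1,0,0,0.14,0,0,0,1,0,0,0.14,0,0,0,1,0,0,0.14,0,0,0,1]
}}

```text
t: 6.45
tcp_pos: [0.5389, 0.3119, 0.0554]
ee_rot: [180.0, -0.1, 35.5]
contact_force: [-0.1, -2.0, 2.9]
grip_width: 0.0111
```

{"name": "servo_tool", "arguments": {
  "steps": [0,0,0.14,0,0,0,1,0,0,0.14,0,0,0,1,0,0,0.14,0,0,0,1,0,0,0.042,0,0,0,1,0,0,0,0,0,0,1]
}}

```text
t: 6.95
tcp_pos: [0.5392, 0.3121, 0.0554]
ee_rot: [180.0, -0.1, 9.3]
contact_force: [1.6, -2.8, 3.3]
grip_width: 0.0114
```

```bash
python3 - <<'E'
from h import *
delta([.539,.3122,.055],9.3)
E
```

```text
t 6.95 tcp [0.5392 0.3121 0.0554] rot [ 1.8e+02 -1.0e-01  9.3e+00] F [ 1.64 -2.8   3.26] T [-0.45 -0.48 -0.08] w 0.011399045733389943 j6 103.06178426431056
shift tool mm (first, before turn) [-0.2 -0.2  0.4]
turn tool rad [ 0.     -0.0017 -0.0001]  shift if turned first [-0.2 -0.2  0.4]
```

{"name": "servo_tool", "arguments": {
  "steps": [0,0,0,0,0,0,0.3,0,0,0,0,0,0,-0.5,0,0,0,0,0,0,-0.5,0,0,0,0,0,-25,-0.5,0,0,0,0,0,-30,-0.5]
}}

```text
t: 7.45
tcp_pos: [0.5374, 0.3118, 0.1091]
ee_rot: [180.0, 0.2, 9.4]
contact_force: [0.7, 0.8, -0.4]
grip_width: 0.0641
```

{"name": "servo_tool", "arguments": {
  "steps": [0,0,0,0,-15,-35,-0.5,0,0,0,0,-15,-35,-1,0,0,0,0,0,0,-1,0,0,0,0,0,0,-1]
}}

```text
t: 7.85
tcp_pos: [0.5336, 0.3422, 0.1803]
ee_rot: [-180.0, -0.1, 9.4]
contact_force: [0.1, -1.0, -0.5]
grip_width: 0.0856
```

```bash
python3 - <<'E'
from h import *
c=snap('wrist')
delta([.538,.31,.2],90)
u,v=proj(c,[.538,.31,.07]).astype(int); x=max(0,min(640-200,u-100)); y=max(0,min(400-150,v-75)); print('crop',x,y)
f=np.clip(255*(c['frame']/255.)**.7,0,255).astype(np.uint8)
cv2.imwrite('pics/d2.png',cv2.resize(f[y:y+150,x:x+200],(800,600),interpolation=cv2.INTER_CUBIC))
E
```

```text
t 7.9 tcp [0.5332 0.3416 0.1792] rot [1.7999e+02 5.0000e-02 9.3800e+00] F [-0.21 -0.01  0.08] T [-0.04 -0.02 -0.01] w 0.08545630821359179 j6 105.67936198148236
shift tool mm (first, before turn) [ -0.5  32.  -20.8]
turn tool rad [-4.0000e-04  8.0000e-04 -1.4071e+00]  shift if turned first [-31.6   4.8 -20.8]
crop 214 141
```

View pics/d2.png

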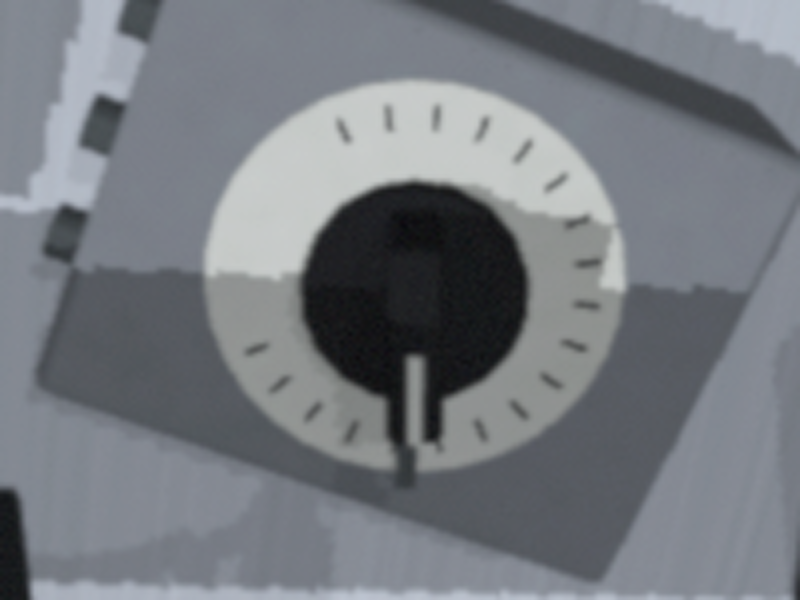

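The white line runs from (414,356) to (416,445). The clip shows just beyond it, from (405,448) to (403,487), slightly to the left. I'll compute the angular error.

```bash
python3 - <<'E'
from h import *
c=load('wrist')
g=lambda x,y,z:at(c,214+x/4,141+y/4,z)
dc=g(414.5,275,.062);sk=g(415,291,.069);print(dc,sk)
C=(dc+sk)/2
az=lambda d:(np.degrees(np.arctan2(d[1],d[0])).round(2),np.linalg.norm(d[:2]).round(4))
t,w=g(416,445,.097),g(414,356,.097);i,o=g(405,452,.063),g(403,487,.063)
for n in('clipin',i-C),('clipout',o-C),('clip dir',o-i),('tip',t-C),('line',t-w):print(n[0],az(n[1]))
# tick-based check: ticks neighbours either side
for x,y in((351,433),(481,430),(314,411),(519,409),(280,383),(551,381)): print(az(g(x,y,.062)-C))
E
```

```text
[0.54066223 0.31382489 0.062     ] [0.54092014 0.31276542 0.069     ]
clipin (np.float64(-83.47), np.float64(0.0445))
clipout (np.float64(-83.48), np.float64(0.054))
clip dir (np.float64(-83.53), np.float64(0.0095))
tip (np.float64(-80.22), np.float64(0.024))
line (np.float64(-79.33), np.float64(0.0205))
(np.float64(-101.32), np.float64(0.0426))
(np.float64(-58.51), np.float64(0.0422))
(np.float64(-115.52), np.float64(0.0415))
(np.float64(-44.15), np.float64(0.0417))
(np.float64(-130.37), np.float64(0.0414))
(np.float64(-29.85), np.float64(0.0414))
```

```bash
python3 - <<'E'
from h import *
from scipy.optimize import least_squares
c2=load('wrist'); p,R,s=tool()
T=R.T@((-c2['R'].T@c2['t'])-p); RC=R.T@c2['R'].T
c1=dict(c2);p1=np.array([.52,.3317,.2039]);R1=Ro.from_euler('xyz',[-179.98,0,89.72],degrees=True).as_matrix()
c1['R']=(R1@RC).T; c1['t']=-c1['R']@(p1+R1@T)
D1=dict(c=c1,o=(193,116),ticks=[(318,167),(286,194),(262,230),(250,270),(258,350),(279,387),(308,416),(344,438),(382,453),(425,455),(466,447),(504,431),(536,405),(561,373),(574,335),(579,296),(571,255),(554,216)],clip=[(258,322),(235,325),(208,327)],line=[(403,360),(383,440)])
D2=dict(c=c2,o=(214,141),ticks=[(345,130),(390,118),(436,117),(483,128),(523,152),(556,182),(578,221),(588,263),(588,305),(574,346),(551,381),(519,409),(481,430),(351,433),(314,411),(280,383),(257,349)],clip=[(405,455),(403,485)],line=[(414,356),(416,445)])
for D in(D1,D2):
    g=lambda q,z:at(D['c'],D['o'][0]+q[0]/4,D['o'][1]+q[1]/4,z)
    P=np.array([g(q,.0615)[:2] for q in D['ticks']])
    def res(v):
        d=P-v[:2]; a=np.degrees(np.arctan2(d[:,1],d[:,0]))-v[2]; a=a-15*np.round(a/15)
        return np.r_[np.radians(a)*.042,np.linalg.norm(d,axis=1)-v[3]]*1e3
    best=min((least_squares(res,[.5395,.3125,ph,.042]) for ph in range(-8,8,2)),key=lambda r:r.cost)
    v=best.x; az=lambda d:np.degrees(np.arctan2(d[1],d[0])).round(2)
    l=[g(q,.097)[:2] for q in D['line']]
    print('fit',v.round(4),'rms',np.sqrt(2*best.cost/len(P)).round(2),'clip',[az(g(q,.063)[:2]-v[:2]) for q in D['clip']],'tip',az(l[1]-v[:2]),'line',az(l[1]-l[0]),'ticks',v[2]%15)
E
```

```text
fit [0.5396 0.3139 2.6435 0.0404] rms 0.26 clip [np.float64(-83.72), np.float64(-83.56), np.float64(-83.86)] tip -14.88 line -14.58 ticks 2.643498672900177
fit [0.5412 0.311  2.5457 0.0401] rms 0.24 clip [np.float64(-83.61), np.float64(-83.67)] tip -80.25 line -79.33 ticks 2.54571956066811
```

```bash
python3 - <<'E'
from h import *
delta([.5395,.3122,.055],6.1)
E
```

```text
t 7.9 tcp [0.5332 0.3416 0.1792] rot [1.7999e+02 5.0000e-02 9.3800e+00] F [-0.21 -0.01  0.08] T [-0.04 -0.02 -0.01] w 0.08545630821359179 j6 105.67936198148236
shift tool mm (first, before turn) [  1.5  30.  124.2]
turn tool rad [0.0002 0.0008 0.0572]  shift if turned first [  3.1  29.9 124.2]
```

{"name": "servo_tool", "arguments": {
  "steps": [0,0,0,1.5,30,25,-0.5,0,0,0,0,0,25,-0.5,0,0,0,0,0,25,-0.5,0,0,0,0,0,25,-0.5,0,0,0,0,0,24,-0.5]
}}

```text
t: 8.4
tcp_pos: [0.5389, 0.3113, 0.0533]
ee_rot: [180.0, 0.2, 9.3]
contact_force: [-1.0, 0.1, 0.1]
grip_width: 0.0642
```

{"name": "servo_tool", "arguments": {
  "steps": [0,0,0,0,0,0,-0.5,0,0,0,0,0,0,0.3,0,0,0,0,0,0,1,0,0,0,0,0,0,1,0,0,0,0,0,0,1]
}}

```text
t: 8.9
tcp_pos: [0.5393, 0.3123, 0.0572]
ee_rot: [-180.0, 0.0, 9.4]
contact_force: [-2.3, -1.6, 2.5]
grip_width: 0.0115
```

{"name": "servo_tool", "arguments": {
  "steps": [0,0,0,0,0,0,1,0,0,0.029,0,0,0,1,0,0,0.029,0,0,0,1,0,0,0,0,0,0,1,0,0,0,0,0,0,1]
}}

```text
t: 9.4
tcp_pos: [0.5394, 0.3124, 0.0571]
ee_rot: [-180.0, -0.0, 6.0]
contact_force: [-4.5, -1.0, 5.1]
grip_width: 0.0111
```

{"name": "servo_tool", "arguments": {
  "steps": [0,0,0,0,0,0,0.3,0,0,0,0,0,0,-0.5,0,0,0,0,0,0,-0.5,0,0,0,0,0,-25,-0.5,0,0,0,0,0,-30,-0.5]
}}

```text
t: 9.9
tcp_pos: [0.5393, 0.312, 0.1103]
ee_rot: [180.0, 0.2, 6.0]
contact_force: [-0.2, 0.5, 1.1]
grip_width: 0.064
```

{"name": "servo_tool", "arguments": {
  "steps": [0,0,0,0,-15,-35,-0.5,0,0,0,0,-15,-35,-1,0,0,0,0,0,0,-1,0,0,0,0,0,0,-1]
}}

```text
t: 10.3
tcp_pos: [0.5371, 0.3426, 0.1814]
ee_rot: [-180.0, -0.1, 6.1]
contact_force: [-0.5, 0.4, -0.8]
grip_width: 0.0852
```

```bash
python3 - <<'E'
from h import *
b=snap('top')
c=snap('wrist'); C=np.array([.5401,.3123])
az=lambda d:np.degrees(np.arctan2(d[1],d[0])).round(2)
delta([.428,-.296,.2],None)
g=c['frame'].astype(float).mean(2)
# sample white line: at radii, scan angle at z=.097
for r in (.008,.012,.016,.02):
    A=np.arange(-100,-60,.5)
    V=np.array([g[int(round(v)),int(round(u))] for u,v in (proj(c,[C[0]+r*np.cos(np.radians(a)),C[1]+r*np.sin(np.radians(a)),.097]) for a in A)])
    w=np.clip(V-V.min()-.4*np.ptp(V),0,None); print(r,'az',(A*w).sum()/w.sum(),V.min(),V.max())
cr=lambda f,x,y,w,h:cv2.resize(f[y:y+h,x:x+w],(400,400),interpolation=cv2.INTER_CUBIC)
u,v=proj(c,[.54,.312,.07]).astype(int);print('crop',u-60,v-60)
m=np.hstack([cr(c['frame'],u-60,v-60,120,120),cr(b['frame'],405,205,60,60)]);cv2.imwrite('pics/d3.png',np.clip(255*(m/255.)**.6,0,255).astype(np.uint8))
E
```

```text
t 10.4 tcp [0.5364 0.3417 0.1797] rot [1.7996e+02 9.0000e-02 6.0100e+00] F [-0.83 -0.75  0.  ] T [ 0.01  0.01 -0.02] w 0.08508586164288894 j6 108.93513951983567
shift tool mm (first, before turn) [-174.7  622.9  -19.6]
0.008 az -80.25892857142857 23.333333333333332 112.0
0.012 az -81.77413793103449 8.333333333333334 112.66666666666667
0.016 az -81.6537216828479 7.666666666666667 114.0
0.02 az -78.48488529014843 9.666666666666666 113.0
crop 255 154
```

View pics/d3.png

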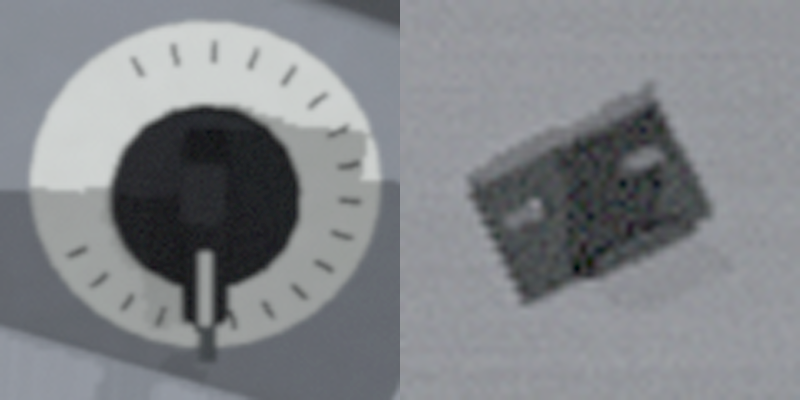

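The line runs (204,250) to (205,325) and the clip (206,327) to (207,360), so they are collinear and the dial is set. The right half shows the bracket, with foot corners (472,178), (652,90), (710,215) and (525,303). Now I'll go above the bracket.

{"name": "servo_tool", "arguments": {
  "steps": [0,0,0,-13,44,-4,-1,0,0,0,-13,44,-4,-1,0,0,0,-13,44,-4,-1,0,0,0,-13,44,-4,-1,0,0,0,-13,44,-4,-1]
}}

```text
t: 10.9
tcp_pos: [0.4939, 0.1145, 0.1998]
ee_rot: [180.0, 0.1, 6.0]
contact_force: [1.1, -0.6, 0.2]
grip_width: 0.0855
```

{"name": "servo_tool", "arguments": {
  "steps": [0,0,0,-13,44,0,-1,0,0,0,-13,44,0,-1,0,0,0,-13,44,0,-1,0,0,0,-13,44,0,-1,0,0,0,-13,44,0,-1]
}}

```text
t: 11.4
tcp_pos: [0.4522, -0.1108, 0.1998]
ee_rot: [-180.0, 0.1, 6.0]
contact_force: [0.9, 0.2, -1.4]
grip_width: 0.0856
```

```bash
python3 - <<'E'
from h import *
b=load('top');c=load('wrist')
g=lambda x,y,z:at(c,255+x*.3,154+y*.3,z)
az=lambda d:np.degrees(np.arctan2(d[1],d[0])).round(2)
l=[g(204,250,.097),g(205,325,.097)];k=[g(206,332,.063),g(207,360,.063)];C=np.array([.5401,.3123,0])
print('line',az(l[1]-l[0]),'tip',az(l[1]-C),'clip',az(k[0]-C),az(k[1]-C))
q=lambda x,y,z:at(b,405+(x-400)*.15,205+y*.15,z)
P=np.array([q(x,y,.006) for x,y in((472,178),(652,90),(710,215),(525,303))])
print('sides',np.linalg.norm(P-np.roll(P,-1,0),axis=1),'ctr',P.mean(0),'azs',az(P[1]-P[0]),az(P[2]-P[3]))
h=lambda x,y,z:at(b,318+(x-400)*.2,145+(y-300)*.2,z)
F=[h(450,437,.01),h(707,376,.01),h(755,545,.006),h(490,600,.006)];print('fence az',az(F[1]-F[0])+90,'mid',(F[0]+F[1])/2,'line',h(580,388,.028))
delta([.428,-.296,.2],26)
E
```

```text
line -83.26 tip -82.02 clip -82.55 -82.48
sides [0.09701898 0.06453087 0.09861251 0.06316712] ctr [ 0.43299579 -0.29922614  0.006     ] azs -64.7 -65.55
fence az 13.569999999999993 mid [ 0.65159331 -0.05047641  0.01      ] line [ 0.65943834 -0.04975551  0.028     ]
t 11.4 tcp [ 0.4522 -0.1108  0.1998] rot [-1.7995e+02  9.0000e-02  5.9900e+00] F [ 0.89  0.21 -1.41] T [ 0.03 -0.1  -0.  ] w 0.08560430696528541 j6 59.89799152071206
shift tool mm (first, before turn) [-43.4 181.6  -0.2]
turn tool rad [-0.0011  0.0013 -0.3493]  shift if turned first [-102.9  155.8   -0.2]
```

{"name": "servo_tool", "arguments": {
  "steps": [0,0,0,-12.5,38.7,0,-1,0,0,0,-12.5,38.7,0,-1,0,0,0,-12.5,38.7,0,-1,0,0,0,-12.5,38.7,0,-1,0,0,0,-12.5,38.7,0,-1]
}}

```text
t: 11.9
tcp_pos: [0.4104, -0.3095, 0.1997]
ee_rot: [-179.9, 0.1, 6.0]
contact_force: [-0.1, 0.2, 0.7]
grip_width: 0.0853
```

{"name": "servo_tool", "arguments": {
  "steps": [0,0,-0.11,0,0,0,-1,0,0,-0.11,0,0,0,-1,0,0,-0.11,0,0,0,-1,0,0,0,0,0,0,-1]
}}

```text
t: 12.3
tcp_pos: [0.411, -0.308, 0.1997]
ee_rot: [-179.9, 0.0, 25.0]
contact_force: [0.1, -0.2, 0.3]
grip_width: 0.0855
```

```bash
python3 - <<'E'
from h import *
c=snap('wrist')
delta([.41,-.31,.1],25)
u,v=proj(c,[.42,-.305,.03]).astype(int); x=max(0,min(640-200,u-100)); y=max(0,min(400-150,v-75)); print('crop',x,y)
f=np.clip(255*(c['frame']/255.)**.6,0,255).astype(np.uint8)
cv2.imwrite('pics/k1.png',cv2.resize(f[y:y+150,x:x+200],(800,600),interpolation=cv2.INTER_CUBIC))
E
```

```text
t 12.35 tcp [ 0.4111 -0.308   0.1999] rot [-1.799e+02  4.000e-02  2.476e+01] F [ 0.17 -0.37  0.04] T [-0.06 -0.03 -0.02] w 0.08545750581083501 j6 19.044316043300554
shift tool mm (first, before turn) [-1.8  1.5 99.9]
turn tool rad [-0.0018  0.0007 -0.0042]  shift if turned first [-1.9  1.4 99.9]
crop 224 90
```

View pics/k1.png

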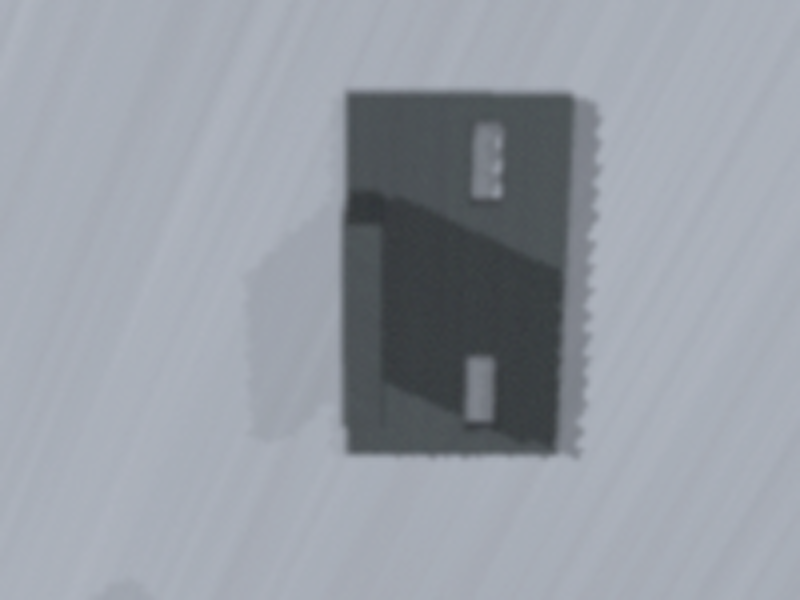

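The bracket's foot corners are (347,93), (572,95), (557,453) and (347,453). The tongue top spans (345,224) to (385,427) on the side away from +x, as described.

```bash
python3 - <<'E'
from h import *
c=load('wrist')
g=lambda x,y,z:at(c,224+x/4,90+y/4,z)
az=lambda d:np.degrees(np.arctan2(d[1],d[0])).round(2)
P=np.array([g(347,93,.008),g(572,95,.008),g(557,453,.008),g(347,453,.008)])
T=np.array([g(345,224,.058),g(383,224,.058),g(385,427,.058),g(345,428,.058)])
print(P.round(4),T.round(4))
print('foot sides',np.linalg.norm(P-np.roll(P,-1,0),axis=1).round(4),P.mean(0).round(4),'tongue',np.linalg.norm(T-np.roll(T,-1,0),axis=1).round(4),T.mean(0).round(4))
print('az x',az(P[1]-P[0]),az(P[2]-P[3]),'y',az(P[0]-P[3])-90,az(P[1]-P[2])-90,'tongue y',az(T[1]-T[2])-90,az(T[0]-T[3])-90)
m=P.mean(0);x=np.radians(26);
for a in(24,25,26):
  print(a,'tongue from foot',m[:2]-.025*np.array([np.cos(np.radians(a)),np.sin(np.radians(a))]))
E
```

```text
[[ 0.3854 -0.2648  0.008 ]
 [ 0.4388 -0.2403  0.008 ]
 [ 0.4813 -0.3305  0.008 ]
 [ 0.4272 -0.3558  0.008 ]] [[ 0.3962 -0.2874  0.058 ]
 [ 0.4041 -0.2837  0.058 ]
 [ 0.4258 -0.3286  0.058 ]
 [ 0.4171 -0.3329  0.058 ]]
foot sides [0.0588 0.0997 0.0597 0.1001] [ 0.4332 -0.2979  0.008 ] tongue [0.0088 0.0498 0.0097 0.0501] [ 0.4108 -0.3081  0.058 ]
az x 24.6 25.0 y 24.689999999999998 25.22 tongue y 25.730000000000004 24.659999999999997
24 tongue from foot [ 0.41032621 -0.30802877]
25 tongue from foot [ 0.41050715 -0.30842581]
26 tongue from foot [ 0.41069499 -0.30881963]
```

{"name": "servo_tool", "arguments": {
  "steps": [0,0,0,-0.3,0.2,32,-1,0,0,0,0,0,32,-1,0,0,0,0,0,32,-1,0,0,0,0,0,32,-0.5,0,0,0,0,0,32,-0.3]
}}

```text
t: 12.85
tcp_pos: [0.4111, -0.308, 0.0394]
ee_rot: [-180.0, 0.0, 24.7]
contact_force: [0.3, 0.1, -0.6]
grip_width: 0.059
```

{"name": "servo_tool", "arguments": {
  "steps": [0,0,0,0,0,20,-0.3,0,0,0,0,0,14,-0.3,0,0,0,0,0,10,-0.3,0,0,0,0,0,0,-0.3]
}}

```text
t: 13.25
tcp_pos: [0.4109, -0.3077, -0.0044]
ee_rot: [-179.9, 0.0, 24.8]
contact_force: [-0.5, 0.8, -0.2]
grip_width: 0.0558
```

```bash
python3 - <<'E'
from h import *
delta([.4106,-.3083,-.006],24.8)
E
```

```text
t 13.25 tcp [ 0.4109 -0.3077 -0.0044] rot [-1.7987e+02  5.0000e-02  2.4820e+01] F [-0.46  0.82 -0.23] T [0.02 0.06 0.  ] w 0.0558350021722697 j6 18.977256245381486
shift tool mm (first, before turn) [-0.5  0.5  1.6]
turn tool rad [-0.0023  0.0008  0.0004]  shift if turned first [-0.5  0.5  1.6]
```

No contact at a TCP height of -0.004, which agrees with the tip offset. Closing on the tongue.

{"name": "servo_tool", "arguments": {
  "steps": [0,0,0,0,0,0,0.3,0,0,0,0,0,0,1,0,0,0,0,0,0,1,0,0,0,0,0,0,1,0,0,0,0,0,0,1],
  "squeeze": 60
}}

```text
t: 13.75
tcp_pos: [0.4119, -0.3088, -0.0023]
ee_rot: [179.9, -0.0, 24.9]
contact_force: [-0.4, 0.5, 5.8]
grip_width: 0.0093
```

```bash
python3 - <<'E'
from h import *
delta([.4106,-.3083,-.006],24.8)
E
```

```text
t 13.75 tcp [ 0.4119 -0.3088 -0.0023] rot [ 1.7991e+02 -2.0000e-02  2.4910e+01] F [-0.38  0.45  5.83] T [ 0.07  0.16 -0.04] w 0.009283871628547909 j6 18.887093720914667
shift tool mm (first, before turn) [-1.  -1.   3.7]
turn tool rad [ 0.0015 -0.0004  0.002 ]  shift if turned first [-1.  -1.   3.7]
```

{"name": "servo_tool", "arguments": {
  "steps": [0,0,0,0,0,-10,1,0,0,0,0,0,-25,1,0,0,0,0,0,-35,1,0,0,0,0,0,-35,1,0,0,0,10,-8,-10,1]
}}

```text
t: 14.25
tcp_pos: [0.4182, -0.2985, 0.1158]
ee_rot: [179.7, -0.1, 24.8]
contact_force: [0.8, -1.3, -1.7]
grip_width: 0.0095
```

{"name": "servo_tool", "arguments": {
  "steps": [0,0,0,37,-30,0,1,0,0,0,37,-30,0,1,0,0,0,38,-30,0,1,0,0,0,38,-31,0,1,0,0,0,37,-30,0,1]
}}

```text
t: 14.75
tcp_pos: [0.5233, -0.0785, 0.1116]
ee_rot: [-180.0, 0.0, 24.9]
contact_force: [1.1, -0.2, -0.5]
grip_width: 0.009
```

{"name": "servo_tool", "arguments": {
  "steps": [0,0,0.1,0,0,0,1,0,0,0.1,0,0,0,1,0,0,0,0,0,0,1]
}}

```text
t: 15.05
tcp_pos: [0.5229, -0.0799, 0.1114]
ee_rot: [-180.0, 0.1, 13.5]
contact_force: [-0.6, -0.5, -1.8]
grip_width: 0.0092
```

```bash
python3 - <<'E'
from h import *
c=snap('wrist')
delta([.524,-.082,.11],13.5)
for X in([.6507,-.0519,.006],[.6215,-.0589,.006]): print(proj(c,X))
x,y=proj(c,[.63,-.057,.006]).astype(int);x=min(x-110,640-266);y=max(0,min(y-100,200));print('crop',x,y)
cv2.imwrite('pics/f1.png',cv2.resize(c['frame'][y:y+200,x:x+266],(798,600),interpolation=cv2.INTER_CUBIC))
E
```

```text
t 15.1 tcp [ 0.5229 -0.0804  0.1115] rot [-1.7997e+02  4.0000e-02  1.3620e+01] F [-0.61 -0.04 -0.85] T [-0.06  0.02 -0.01] w 0.009520351640422076 j6 58.54106624670419
shift tool mm (first, before turn) [0.7 1.8 1.5]
turn tool rad [-0.0006  0.0008  0.0021]  shift if turned first [0.7 1.8 1.5]
[467.37078987 186.35613667]
[432.93941987 186.30069988]
crop 332 86
```

```bash
python3 - <<'E'
from h import *
c=load('wrist')
f=np.clip(255*(c['frame']/255.)**.8,0,255).astype(np.uint8)
cv2.imwrite('pics/f2.png',cv2.resize(f[70:310,300:620],(800,600),interpolation=cv2.INTER_CUBIC))
E
```

```text
(no output)
```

View pics/f2.png

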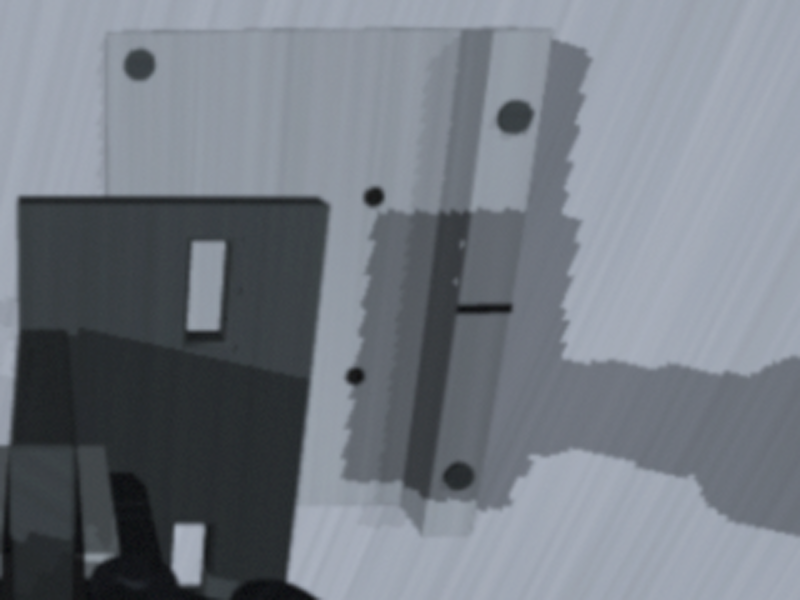

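The fence top edge runs from (492,30) to (422,535), its foot from (463,32) to (404,490), and the mid-line from (457,309) to (511,308). The holes are at (374,196) and (355,376). The bracket in hand has a front-edge corner at (326,205), running to (290,580), and slots at (207,288) and (189,553).

```bash
python3 - <<'E'
from h import *
c=load('wrist'); p=np.array([.5229,-.0802,.1115]); 
g=lambda x,y,z:at(c,300+x/2.5,70+y/2.5,z)
az=lambda d:np.degrees(np.arctan2(d[1],d[0])).round(2)
h1,h2=g(374,196,.006),g(355,376,.006);print('holes',h1,h2,np.linalg.norm(h1-h2),'az x',az(h1-h2)-90)
A=[g(492,30,.028),g(551,33,.028),g(470,533,.028),g(422,535,.028)];print('fence top len',np.linalg.norm(A[0]-A[3]),np.linalg.norm(A[0]-A[1]),'az',az(A[0]-A[3])-90,az(A[1]-A[2])-90)
m1,m2=g(457,309,.028),g(511,308,.028);print('midline',m1,m2,np.linalg.norm(m1-m2),az(m2-m1),'face mid from ends',(A[0]+A[3])/2)
B=[g(463,32,.006),g(404,492,.006)];print('face foot',(B[0]+B[1])/2,np.linalg.norm(B[0]-B[1]),az(B[0]-B[1])-90)
q=[g(106,34,.006),g(551,33,.028)]
zt=.1218
s1,s2=g(207,288,zt),g(189,553,zt);print('slots',np.linalg.norm(s1-s2),'mid',(s1+s2)/2,'az',az(s1-s2)-90)
e1,e2=g(326,205,zt),g(290,580,zt);l=g(20,203,zt);print('edge az',az(e1-e2)-90,'x az',az(e1-l),np.linalg.norm(e1-l),'corner',e1)
ps=Ro.from_euler('z',13.6,degrees=True).as_matrix()[:2,:2]
for n,X in(('slotmid',(s1+s2)/2),('corner',e1)): print(n,'in bracket-aligned axes rel TCP',ps.T@(X-p)[:2])
for n,X in(('m1',m1),('h mid',(h1+h2)/2),('foot',(B[0]+B[1])/2)): print(n,'rel TCP',ps.T@(X-p)[:2])
E
```

```text
holes [ 0.62389151 -0.02450813  0.006     ] [ 0.64032514 -0.08701843  0.006     ] 0.06463436112468811 az x 14.730000000000004
fence top len 0.16945374678861752 0.017784431921460255 az 14.900000000000006 14.739999999999995
midline [ 0.65357766 -0.050293    0.028     ] [ 0.67073989 -0.04581501  0.028     ] 0.017736809881688784 14.62 face mid from ends [ 0.65290317 -0.0499839   0.028     ]
face foot [ 0.65431052 -0.0479039   0.006     ] 0.16432176621410297 14.840000000000003
slots 0.061775751912922026 mid [ 0.55511344 -0.06847413  0.1218    ] az 13.560000000000002
edge az 14.489999999999995 x az 13.25 0.05890425854655417 corner [ 0.56534569 -0.01701118  0.1218    ]
slotmid in bracket-aligned axes rel TCP [0.03406745 0.00382236]
corner in bracket-aligned axes rel TCP [0.0561139 0.0514363]
m1 rel TCP [ 0.13404599 -0.00165939]
h mid rel TCP [ 0.11189233 -0.00192794]
foot rel TCP [0.13532007 0.00049041]
```

{"name": "servo_tool", "arguments": {
  "steps": [0,0,-0.021,0,0,0,1,0,0,0,33,1.5,0,1,0,0,0,33,1.5,20,1,0,0,0,0,0,30,1,0,0,0,0,0,30,1]
}}

```text
t: 15.6
tcp_pos: [0.5885, -0.0676, 0.0308]
ee_rot: [180.0, -0.0, 14.8]
contact_force: [-0.1, 0.0, -2.4]
grip_width: 0.009
```

{"name": "servo_tool", "arguments": {
  "steps": [0,0,0,0,0,5,1,0,0,0,0,0,5,1,0,0,0,0,0,5,1,0,0,0,0,0,0,1,0,0,0,0,0,0,1]
}}

```text
t: 16.1
tcp_pos: [0.5883, -0.0676, 0.0179]
ee_rot: [180.0, -0.1, 14.7]
contact_force: [0.5, -0.2, -0.9]
grip_width: 0.0093
```

```bash
cat >> h.py <<'E'
def fx():
    p,R,s=tool(); a=np.radians(14.8); U=np.array([[np.cos(a),np.sin(a)],[-np.sin(a),np.cos(a)]])
    print('t',s['t'],'rel contact goal mm (x,y):',(U@(p[:2]-[.6007,-.0655])*1e3).round(2),'z',p[2].round(4),'rot',s['ee_rot'].round(2),'F fix xy',(U@s['contact_force'][:2]).round(2),'Fz',s['contact_force'][2].round(2),'T',s['ft_torque'].round(2),'w',s['grip_width'])
E
python3 -c "
from h import *
fx()"
```

```text
t 16.1 rel contact goal mm (x,y): [-12.52   1.18] z 0.0179 rot [ 1.7996e+02 -8.0000e-02  1.4680e+01] F fix xy [ 0.4 -0.3] Fz -0.87 T [-0.01  0.02  0.02] w 0.009255440646977533
```

{"name": "servo_tool", "arguments": {
  "steps": [0,0,0,0,1.2,5,1,0,0,0,0,0,4,1,0,0,0,0,0,2,1,0,0,0,0,0,0,1,0,0,0,0,0,0,1]
}}

```text
t: 16.6
tcp_pos: [0.5881, -0.0685, 0.0058]
ee_rot: [-180.0, 0.0, 14.7]
contact_force: [0.7, 0.3, -1.6]
grip_width: 0.0089
```

```bash
python3 -c "
from h import *
fx()"
```

```text
t 16.6 rel contact goal mm (x,y): [-12.95   0.35] z 0.0058 rot [-1.7999e+02  1.0000e-02  1.4670e+01] F fix xy [0.73 0.12] Fz -1.55 T [-0.05  0.05 -0.02] w 0.008925942033439539
```

{"name": "servo_tool", "arguments": {
  "steps": [0,0,0,0,0,1,1,0,0,0,0,0,0,1,0,0,0,0,0,0.7,1,0,0,0,0,0,0,1]
}}

```text
t: 17.0
tcp_pos: [0.5881, -0.0685, 0.0041]
ee_rot: [-180.0, 0.0, 14.7]
contact_force: [-0.7, -0.1, -1.1]
grip_width: 0.0091
```

{"name": "servo_tool", "arguments": {
  "steps": [0,0,0,0,0,0.5,1,0,0,0,0,0,0,1,0,0,0,0,0,0,1]
}}

```text
t: 17.3
tcp_pos: [0.5882, -0.0685, 0.0038]
ee_rot: [180.0, -0.0, 14.7]
contact_force: [-0.3, 1.5, 0.2]
grip_width: 0.0092
```

{"name": "servo_tool", "arguments": {
  "steps": [0,0,0,0,0,0.4,1,0,0,0,0,0,0,1,0,0,0,0,0,0,1]
}}

```text
t: 17.6
tcp_pos: [0.5882, -0.0685, 0.0038]
ee_rot: [180.0, -0.0, 14.7]
contact_force: [-3.3, 0.6, 5.5]
grip_width: 0.0091
```

```bash
python3 -c "
from h import *
fx()"
```

```text
t 17.6 rel contact goal mm (x,y): [-12.83   0.29] z 0.0038 rot [ 1.7998e+02 -2.0000e-02  1.4670e+01] F fix xy [-3.04  1.42] Fz 5.48 T [0.1  0.49 0.01] w 0.009069438536467817
```

{"name": "servo_tool", "arguments": {
  "steps": [0,0,-0.002,0,0.3,-0.25,1,0,0,0,4,0,0,1,0,0,0,4,0,0,1,0,0,0,2,0,0,1,0,0,0,0,0,0,1]
}}

```text
t: 18.1
tcp_pos: [0.5983, -0.0663, 0.0038]
ee_rot: [180.0, -0.0, 14.8]
contact_force: [-2.7, -0.2, 5.9]
grip_width: 0.0091
```

```bash
python3 -c "
from h import *
fx()"
```

```text
t 18.1 rel contact goal mm (x,y): [-2.51 -0.2 ] z 0.0038 rot [179.97  -0.    14.78] F fix xy [-2.67  0.47] Fz 5.9 T [-0.1   0.64 -0.04] w 0.009092916355176728
```

{"name": "servo_tool", "arguments": {
  "steps": [0,0,0,0.8,0,-0.2,1,0,0,0,0.7,0,0,1,0,0,0,0,0,0,1,0,0,0,0,0,0,1]
}}

```text
t: 18.5
tcp_pos: [0.5983, -0.0662, 0.0038]
ee_rot: [180.0, 0.1, 14.7]
contact_force: [-9.0, -1.7, 9.2]
grip_width: 0.009
```

```bash
python3 - <<'E'
from h import *
fx()
c=snap('wrist',"g1.png"); g=c['frame'].astype(int).mean(2)
# unwarp a view in fixture axes onto plane z, print text map
a=np.radians(14.8);ux=np.array([np.cos(a),np.sin(a)]);uy=np.array([-ux[1],ux[0]]);O=np.array([.6536,-.0503])
def S(x,y,z):
    u,v=proj(c,[*(O+x*ux+y*uy),z]); 
    return int(cv2.getRectSubPix(c['frame'].mean(2).astype(np.float32),(1,1),(float(u),float(v)))[0,0]) if 0<=u<639 and 0<=v<399 else -1
print('midline scan z.028 along y:')
for x in(.003,.006,.009,.012): print(x,[S(x,y/1e3,.028) for y in range(-10,11)])
print('foot +y end scan y=40..60 z.014')
for x in(-.05,-.035,-.01): print(x,[S(x,y/1e3,.014) for y in range(42,60)])
print('foot -y end')
for x in(-.05,-.035,-.01): print(x,[S(x,y/1e3,.014) for y in range(-60,-40)])
print('front edge scan x -15..10 z .014')
for y in(.045,.03,-.03,-.045): print(y,[S(x/1e3,y,.014) for x in range(-15,8)])
E
```

```text
t 18.5 rel contact goal mm (x,y): [-2.5  -0.11] z 0.0038 rot [1.7998e+02 1.4000e-01 1.4740e+01] F fix xy [-9.09  0.68] Fz 9.23 T [-0.42  1.6  -0.1 ] w 0.009048995119869552
midline scan z.028 along y:
0.003 [84, 84, 83, 83, 84, 83, 84, 83, 72, 27, 14, 36, 114, 137, 137, 138, 137, 138, 138, 138, 138]
0.006 [84, 84, 84, 84, 85, 84, 85, 85, 72, 25, 13, 36, 115, 138, 139, 139, 139, 138, 138, 139, 140]
0.009 [88, 87, 87, 87, 87, 87, 88, 87, 74, 28, 15, 37, 118, 141, 142, 142, 142, 142, 142, 142, 143]
0.012 [87, 87, 87, 86, 87, 87, 87, 88, 93, 38, 15, 36, 117, 140, 140, 141, 140, 141, 141, 141, 141]
foot +y end scan y=40..60 z.014
-0.05 [46, 46, 47, 47, 46, 47, 47, 47, 36, 31, 106, 135, 135, 134, 135, 134, 135, 135]
-0.035 [45, 45, 46, 45, 45, 45, 46, 46, 36, 38, 114, 138, 138, 139, 139, 139, 139, 139]
-0.01 [48, 47, 47, 46, 47, 47, 47, 46, 37, 36, 100, 123, 123, 124, 124, 124, 123, 123]
foot -y end
-0.05 [21, 21, 22, 21, 20, 20, 19, 20, 22, 22, 22, 21, 21, 21, 21, 22, 21, 21, 21, 21]
-0.035 [12, 10, 10, 8, 7, 10, 10, 10, 10, 10, 11, 9, 11, 11, 12, 12, 12, 12, 13, 13]
-0.01 [13, 12, 10, 10, 10, 11, 10, 11, 9, 9, 9, 9, 10, 10, 10, 10, 9, 10, 10, 12]
front edge scan x -15..10 z .014
0.045 [48, 46, 46, 48, 48, 46, 48, 48, 48, 44, 44, 42, 43, 45, 65, 99, 99, 99, 98, 108, 137, 143, 143]
0.03 [47, 47, 46, 48, 48, 48, 49, 49, 48, 46, 44, 43, 43, 46, 66, 99, 99, 98, 97, 108, 138, 144, 143]
-0.03 [30, 30, 28, 29, 30, 30, 30, 30, 30, 29, 26, 26, 25, 25, 35, 44, 44, 44, 44, 51, 72, 85, 84]
-0.045 [8, 8, 8, 8, 9, 10, 10, 10, 10, 10, 12, 13, 16, 22, 23, 20, 16, 11, 10, 10, 11, 9, 10]
```

Fence contact is confirmed: 9 N with no further travel. The scans put the mid-line at y≈0, the foot's +y edge at about +49.7 mm (so it is centred) and the front edge parallel. Now I'll ease the downward load and trim the push.

{"name": "servo_tool", "arguments": {
  "steps": [0,0,0,0,0,-0.3,1,0,0,0,0.1,0,0,1,0,0,0,0,0,0,1,0,0,0,0,0,0,1,0,0,0,0,0,0,1]
}}

```text
t: 19.05
tcp_pos: [0.5983, -0.0662, 0.0039]
ee_rot: [180.0, 0.2, 14.7]
contact_force: [-8.0, -2.5, 7.4]
grip_width: 0.0088
```

```bash
python3 -c "
from h import *
fx()
for i in range(4): manip.camera('top'); fx()"
```

```text
t 19.05 rel contact goal mm (x,y): [-2.47 -0.1 ] z 0.0039 rot [1.7999e+02 1.5000e-01 1.4740e+01] F fix xy [-8.39 -0.39] Fz 7.39 T [-0.45  1.46 -0.1 ] w 0.008807401878361237
t 19.1 rel contact goal mm (x,y): [-2.45 -0.1 ] z 0.0039 rot [1.7999e+02 1.5000e-01 1.4740e+01] F fix xy [-9.48 -0.1 ] Fz 7.02 T [-0.5   1.48 -0.12] w 0.00933886063792264
t 19.15 rel contact goal mm (x,y): [-2.5 -0.1] z 0.0039 rot [1.7999e+02 1.5000e-01 1.4740e+01] F fix xy [-8.55  0.68] Fz 6.33 T [-0.55  1.51 -0.15] w 0.009366664036764828
t 19.2 rel contact goal mm (x,y): [-2.49 -0.09] z 0.0039 rot [1.7999e+02 1.5000e-01 1.4740e+01] F fix xy [-7.59 -1.23] Fz 6.56 T [-0.51  1.46 -0.19] w 0.008998743119506906
t 19.25 rel contact goal mm (x,y): [-2.46 -0.13] z 0.0039 rot [1.7999e+02 1.5000e-01 1.4740e+01] F fix xy [-7.63  0.41] Fz 6.81 T [-0.51  1.44 -0.16] w 0.009498484467813019
```

{"name": "servo_tool", "arguments": {
  "steps": [0,0,0,0.4,0,-0.3,1,0,0,0,0,0,-0.2,1,0,0,0,0.4,0,0,1,0,0,0,0,0,0,1,0,0,0,0,0,0,1]
}}

```text
t: 19.75
tcp_pos: [0.5984, -0.0662, 0.004]
ee_rot: [180.0, 0.2, 14.7]
contact_force: [-11.0, -3.5, 6.4]
grip_width: 0.0093
```

```bash
cat >> h.py <<'E'
def avg(n=8):
    a=np.radians(14.8);F=[]
    for i in range(n):
        manip.camera('top'); s=manip.get_state(); F.append(s['contact_force'])
    F=np.mean(F,0); print('avg push',-(F[0]*np.cos(a)+F[1]*np.sin(a)),'side',-F[0]*np.sin(a)+F[1]*np.cos(a),'Fz',F[2]); fx()
E
python3 -c "
from h import *
avg()"
```

```text
avg push 10.55847161077005 side -0.8869221418684048 Fz 5.918368732333341
t 20.15 rel contact goal mm (x,y): [-2.41 -0.09] z 0.004 rot [179.99   0.24  14.73] F fix xy [-10.97  -0.71] Fz 6.48 T [-0.81  1.92 -0.08] w 0.009207766413480553
```

{"name": "servo_tool", "arguments": {
  "steps": [0,0.004,0,0,0,-0.3,1,0,0,0,0.4,0,0,1,0,0,0,0,0,0,1,0,0,0,0,0,0,1,0,0,0,0,0,0,1]
}}

```text
t: 20.65
tcp_pos: [0.5985, -0.0661, 0.004]
ee_rot: [-180.0, 0.1, 14.7]
contact_force: [-9.3, -3.8, 2.8]
grip_width: 0.009
```

```bash
python3 -c "
from h import *
avg()"
```

```text
avg push 10.661549105607275 side -1.9244800166305667 Fz 3.616748067326722
t 21.05 rel contact goal mm (x,y): [-2.28 -0.08] z 0.004 rot [1.800e+02 5.000e-02 1.473e+01] F fix xy [-11.08  -2.34] Fz 3.45 T [-0.96  2.07 -0.12] w 0.009275670589388264
```

{"name": "servo_tool", "arguments": {
  "steps": [0,0.001,0,0.5,0.2,-0.15,1,0,0,0,0.4,0,0,1,0,0,0,0,0,0,1,0,0,0,0,0,0,1,0,0,0,0,0,0,1]
}}

```text
t: 21.55
tcp_pos: [0.5985, -0.0662, 0.004]
ee_rot: [-180.0, 0.1, 14.7]
contact_force: [-13.4, -4.1, 4.8]
grip_width: 0.0091
```

```bash
python3 -c "
from h import *
avg()"
```

```text
avg push 14.138421156824178 side -0.9277775750780912 Fz 5.2582160400247595
t 21.95 rel contact goal mm (x,y): [-2.29 -0.07] z 0.004 rot [-1.7998e+02  9.0000e-02  1.4720e+01] F fix xy [-14.58  -0.36] Fz 6.42 T [-1.    2.7  -0.09] w 0.009228895516700869
```

{"name": "servo_tool", "arguments": {
  "steps": [0,0.002,0,0,0,-0.3,1,0,0,0,0,0,0,1,0,0,0,0,0,0,1,0,0,0,0,0,0,1,0,0,0,0,0,0,1]
}}

```text
t: 22.45
tcp_pos: [0.5985, -0.0661, 0.004]
ee_rot: [-180.0, -0.0, 14.7]
contact_force: [-11.2, -5.1, 2.9]
grip_width: 0.0092
```

```bash
python3 -c "
from h import *
avg(10)"
```

```text
avg push 12.804686169537288 side -1.6048283907647405 Fz 2.1117136356662063
t 22.95 rel contact goal mm (x,y): [-2.21 -0.04] z 0.004 rot [-1.7998e+02 -2.0000e-02  1.4720e+01] F fix xy [-12.36  -2.  ] Fz 2.49 T [-1.06  2.52 -0.16] w 0.008946666211927376
```

{"name": "servo_tool", "arguments": {
  "steps": [0,0,0,0.2,0,0,1,0,0,0,0,0,0,1,0,0,0,0,0,0,1]
}}

```text
t: 23.25
tcp_pos: [0.5986, -0.0661, 0.004]
ee_rot: [-180.0, -0.0, 14.7]
contact_force: [-13.0, -4.0, 2.5]
grip_width: 0.0091
```

```bash
python3 - <<'E'
from h import *
b0=cv2.imread('pics/b.png').astype(int); avg(10)
c=manip.camera('wrist'); b=manip.camera('top')['frame'].astype(int)
for n,(x,y,w,h) in dict(rack=(410,138,70,36),jar=(311,231,17,17),tray=(240,135,40,30)).items():
    d=np.abs(b-b0)[y:y+h,x:x+w].mean(2); print(n,'mean diff',d.mean().round(1),'share>30',(d>30).mean().round(3))
a=np.radians(14.8);ux=np.array([np.cos(a),np.sin(a)]);uy=np.array([-ux[1],ux[0]]);O=np.array([.6536,-.0503]);G=c['frame'].mean(2).astype(np.float32)
def S(x,y,z):
    u,v=proj(c,[*(O+x*ux+y*uy),z]); return int(cv2.getRectSubPix(G,(1,1),(float(u),float(v)))[0,0])
print('mid',[S(.006,y/2e3,.028) for y in range(-6,7)])
print('+y edge',[S(-.03,y/2e3,.014) for y in range(94,108)])
for y in(.045,.03,-.03): print('front',[S(x/2e3,y,.014) for x in range(-8,8)])
E
```

```text
avg push 13.394213864003834 side -1.5235655733294093 Fz 2.939452993626402
t 23.75 rel contact goal mm (x,y): [-2.23 -0.05] z 0.004 rot [-179.97   -0.     14.72] F fix xy [-13.39  -2.07] Fz 2.39 T [-1.14  2.65 -0.07] w 0.009509637400987188
rack mean diff 4.4 share>30 0.0
jar mean diff 6.9 share>30 0.024
tray mean diff 10.2 share>30 0.094
mid [85, 81, 66, 43, 24, 15, 14, 18, 36, 75, 111, 130, 137]
+y edge [48, 47, 47, 47, 47, 44, 37, 29, 39, 74, 116, 137, 140, 140]
front [42, 42, 43, 43, 44, 49, 65, 86, 98, 99, 98, 98, 98, 97, 97, 100]
front [43, 43, 43, 44, 45, 49, 64, 85, 98, 100, 99, 98, 97, 97, 97, 99]
front [26, 25, 25, 24, 25, 29, 35, 41, 44, 45, 44, 43, 42, 43, 44, 45]
```

```bash
python3 -c "
from h import *
print(manip.hand_in())"
```

```text
the job is handed in; nothing more can be done
None
```

The dial is set to the clip, and the bracket is on the plate, pressed against the fence and still held. I handed the job in at about 24 s of the 67 s allowed.

- **Dial:** I turned it on the largest controller in two passes, because the first stopped about 3° short. In the last close view the pointer and clip line up. The pointer reads −82° to −83.3° and the clip −82.5°, so they agree within about 1°.
- **Bracket:** I gripped it by the tongue and laid it on the plate. At the last check:
  - Its front edge is parallel to the fence and in contact.
  - It is centred on the mid-line to about 0.5 mm.
  - The tool tilts less than 0.1°.
- **Push:** The wrist push averages 13.4 N with about 3 N down. Allowing for friction under the bracket, the fence gets roughly 10.5–13.4 N. I could not measure the fence force directly.
- **Bystanders:** The arm did not go near the rack, jar or tray. The rack and jar look unchanged in the top view. The tray area differs slightly, which I put down to the arm's shadow; I did not look at it more closely.

**What disagreed:**
- The first grip on the dial closed in the air above the grip bar.
- I then felt downward and touched the top of the bar with 29 N, on the fingertips. That put the real fingertips about 27 mm behind the reported TCP there.
- I used that offset afterwards, and both dial grips worked. On the bracket, a light upward force as the fingers closed suggested the real gap may be smaller.
- Contact with the fence also came about 2.5 mm earlier than computed, so I set the push by force rather than by position.

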